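Roll a pipe into the vee jig and clamp it

TASK

Take the steel pipe from its wooden rest, lay it down on the jig's loading deck parallel to the vee with its yellow middle band about in line with the clamp arm, and let go. Then roll it lightly along the deck over the edge into the vee (do not carry or lower it in, and do not grip or shove it there) and let it settle by itself, untouched, fully down in the vee. Only then swing the red clamp arm over so that its pad rests on the pipe, and leave the other things on the bench alone.

Things in the scene. Friction and masses are not known exactly. Their poses are not given: they have to be found in the camera images.
- pipe: Loose steel pipe, outside diameter 48 mm, length 160 mm, about 0.55 kg, light grey with black ends and a 16 mm wide yellow band round its middle. Origin at the middle of its axis; its x axis runs along the pipe (it may be turned any way about that axis). It starts lying in the wooden rest, axis 36 mm above the bench.
- rest: Fixed wooden rest on the bench; the pipe lies along its x on a board 200 x 100 mm, 12 mm thick. Four chocks, 25 mm long, rise 14 mm above the board, 23 to 46 mm to either side of the axis, centred 60 mm either way from the middle along x: the middle 90 mm is clear for grasping the pipe from above. Origin: middle of the underside.
- jig: Fixed blue vee jig, 205 mm along its x, 150 mm along y. Origin on the bench under the bottom of the vee, z up; the pipe rolls along +x. The 90 degree dark steel vee runs along y (120 mm long, centred on the origin): bottom at height 30 mm, near wall up to the deck edge, far wall up to x = 45 mm, height 75 mm. The clamp post stands at x 57 to 87 mm, |y| under 28 mm, 117 mm high.
- deck_edge (a point): Middle of the deck's edge, where the near wall of the vee begins: jig x -22 mm, height 52 mm; axes as the jig's. A pipe pushed lightly along the deck until its axis is past this edge falls into the vee by itself.
- deck_rest (a point): Where the pipe's middle lies at rest on the deck: jig x -74 mm, y 0, height 74 mm. The aluminium deck (150 mm along y) reaches from x -22 to -98 mm and falls 2 degrees away from the vee (49.6 mm high at the stops), so a pipe let go on it rolls back against two yellow stops at x -92 to -98 mm, y 53 to 71 mm on either side, tops at height 58 mm. Axes as the jig's.
- vee_seat (a point): Point where the pipe's middle lies when fully seated in the vee and centred along it: jig x 0, y 0, height 63.9 mm; axes as the jig's.
- clamp (a joint): Angle of the red clamp arm, rad: 0 = level, pad just on a seated pipe (stop at -0.15 if nothing is below); grows as it opens up and back, away from the deck, to its stop at 2.1, leaning 30 degrees past upright, where it stands at the start. Damped hinge (0.2 N m s/rad), arm 0.45 kg: pushed past upright (1.57) towards the vee it sinks by its own weight onto the pipe and stays.
- clamp_hinge (a point): Hinge axis of the clamp arm, along the jig's y: jig x 70 mm, height 100 mm. The arm is a bar 22 mm wide (along y) and 16 mm thick.
- clamp_knob (a point): Centre of the black ball knob, 30 mm diameter, at the arm's free end, 130 mm from the hinge. With the arm open it is at jig x about 136 mm, height about 212 mm; push it from its far side towards the jig's -x.
- clamp_pad (a point): Underside of the round black rubber pad (26 mm diameter) on the clamp arm, 70 mm from the hinge along the arm.
- spray_can: Bystander: loose blue spray can, 66 mm diameter, 190 mm tall, standing. Origin at the middle of its underside.
- oil_bottle: Bystander: loose yellow oil bottle with a red band and a white spout, 60 mm diameter, 170 mm tall, standing. Origin at the middle of its underside.
- wrench: Bystander: loose steel wrench, 200 mm long along its x, lying flat. Origin at the middle of its underside.
- bar: Bystander: loose flat steel bar, 30 x 150 x 25 mm (x, y, z). Origin at the middle of its underside.
Mind the look-alikes: they are no part of the job. Leave any turquoise look-alike of the pipe alone.

How it is judged:
On the way, in this order (a step that is already met when the one before it is completed fails the run):
1. The pipe lies released and still on the loading deck, parallel to the vee within 0.09 rad and its middle within 20 mm of the jig's middle plane, with the clamp arm open (x of pipe in the frame of jig between -0.092 and -0.032 m and y of pipe in the frame of jig between -0.02 and 0.02 m and z of pipe in the frame of jig between 0.0695 and 0.0795 m and angle between the x axis of pipe and the y axis of jig, either way round below 0.09 rad and contact force between the fingers and pipe below 0.1 N and value of joint clamp above 1.3 rad and linear speed of pipe below 0.03 m/s), for 0.2 s.
2. The pipe has settled untouched in the vee: axis within 3 mm of the seat, within 20 mm along the vee, still, while the clamp arm is open (x of pipe in the frame of jig between -0.003 and 0.003 m and y of pipe in the frame of jig between -0.02 and 0.02 m and z of pipe in the frame of jig between 0.0609 and 0.0669 m and angle between the x axis of pipe and the y axis of jig, either way round below 0.05 rad and linear speed of pipe below 0.02 m/s and angular speed of pipe below 0.3 rad/s and contact force between the fingers and pipe below 0.1 N and value of joint clamp above 1.3 rad), for 0.3 s.
At the end, for the whole second after the job is handed in: The pipe is at rest fully down in the vee (axis within 3 mm of the seat across and in height, within 20 mm of centred along it, within 0.05 rad of parallel), and the clamp arm lies on it at rest, level within 0.07 rad, pressing with more than 1.5 N (x of pipe in the frame of jig between -0.003 and 0.003 m and y of pipe in the frame of jig between -0.02 and 0.02 m and z of pipe in the frame of jig between 0.0609 and 0.0669 m and angle between the x axis of pipe and the y axis of jig, either way round below 0.05 rad and linear speed of pipe below 0.02 m/s and angular speed of pipe below 0.3 rad/s and value of joint clamp between -0.07 and 0.07 rad and velocity of joint clamp between -0.05 and 0.05 rad/s and contact force between clamp and pipe above 1.5 N and contact force between the fingers and pipe below 0.1 N); the robot touches nothing.
It fails at once if The pipe is carried over the vee low down (raised more than 14 mm above rolling height, within 0.16 m of the bench) instead of rolled in (x of pipe in the frame of jig between -0.015 and 0.06 m and y of pipe in the frame of jig between -0.1 and 0.1 m and z of pipe in the frame of jig between 0.09 and 0.16 m).
It fails at once if The fingers grip or shove the pipe (over 15 N) once it is over the vee (x of pipe in the frame of jig between -0.015 and 0.06 m and y of pipe in the frame of jig between -0.1 and 0.1 m and z of pipe in the frame of jig below 0.09 m and contact force between the fingers and pipe above 15 N).
It fails at once if A bystander (spray can, oil bottle, wrench or flat bar) is moved more than 30 mm or tipped over (distance of any of spray_can, oil_bottle, wrench, bar from where it was at the start of the episode above 0.03 m or angle between any of spray_can, oil_bottle, wrench, bar's own z axis and vertical above 0.5 rad).
It also fails if it takes over 67 s, if anything falls off the work surface, if the arm or the gripper's body presses on something with over 40 N, if the wrist force passes 120 N, or if a joint passes its speed limit or range.

ROBOT

A 6-joint arm with a two-finger parallel gripper is mounted at the origin on the work surface. World frame = base frame: x ahead of the robot, y to its left, z up, the work surface at z = 0. Lengths are in m, angles in rad, forces in N, time in s.
With the tool pointing down it reaches from about 0.3 to 0.775 m from the base axis. Payload 14.6 kg.
Tool frame: the origin (TCP) lies midway between the tips of the shut fingers; the grasp point (between the pads) lies 19 mm behind it (ctrl.grip_depth is the z of the grasp point in the tool frame, in m); z points along the fingers, y is the line along which they close (so a half turn about z gives the same grasp; the last joint's range is limited). The gripper opens to 94 mm and grips with 3 to 60 N. Pads are 16 mm wide; open, the fingers measure 119 mm over their backs; the gripper's body (75 mm by 177 mm) begins 78 mm behind the grasp point.
Start: joints at [-1.232, 0.3, 1.521, -0, 1.321, -0.067], TCP at [0.217, -0.505, 0.174] pointing down, gripper open.
Joint ranges: [-3.03, 3.03], [-0.79, 2.21], [0.23, 2.52], [-1.04, 4.18], [0, 3.07], [-2.55, 2.55]. Speed limits (rad/s): [2.22, 2.22, 2.57, 3.14, 3.14, 3.14].

INTERFACE

Orientations are given as [roll, pitch, yaw] about the fixed x, y, z axes, in that order (R = Rz(yaw) Ry(pitch) Rx(roll)).
In Python, from station import ctrl gives the robot as it stands. The module is installed in compiled form; this text tells all that it offers.
- The arm moves only by the tool carry_out, never from a script. Its argument "commands" is a list of rows, each a list of 3 entries, a list of its own where there are three numbers: the closure, from 0 (fully open) to 1 (shut), then the shift along the tool's x, y, z in mm, then the turn, a rotation vector about the tool's x, y, z in rad. In form: [[gripper, [tx, ty, tz], [wx, wy, wz]], ...]. A call has 1 to 10 rows; each row shifts and turns the commanded pose from where the row before left it, along the tool's axes as they then stand; what a row does not reach is not made up. A row lasts 1/8 s, in which the tool goes at most 62.5 mm and 10.7 degrees, less where a joint would pass 70% of its speed; a pose out of reach is approached as far as the arm can. A call with a gripper value outside its range is refused whole. The fingers move at their own pace and stop on an object; "squeeze" is the grip in N (left out, the last holds). Time passes only in rows, so rows that do not move let the fingers close. It gives the time, the measured TCP pose, the force, the opening and the grip force at its end, in the units of the state.
- ctrl.get_obs(): the state, without advancing time (a new reading comes with each control period).
- ctrl.camera(name): name is "scene" or "top"; returns a dict with "img" (384x512x3 uint8, blue, green, red), "camera_matrix" (3x3 intrinsics, pixels), "rvec" (rotation vector, rad) and "tvec" (3), from world to camera coordinates, as OpenCV has them. Camera axes: x right, y down, z forward; pixel columns grow to the right and rows downward; lengths in m; the calibration is good to about 2 mm. A picture is of the moment at which its call begins. There is no depth.
- ctrl.hand_in(): hands the job in; it is judged then, once.
Trained networks look in the newest picture that a camera, given by its name, has taken for a name from the list of things; names that differ only in an ending like _2 or _b are one class to them, and where a whole thing is asked for, a point or a joint stands for the part that bears it (a point fixed in the world has none). Each returns a list of dicts, best first, with "score" (0 to 1); they miss things now and then, are a little off and sometimes report something else, mostly with a low value. They report only what shows in the picture. A call takes as long as a camera call. They do not tell look-alikes from the thing itself.
- ctrl.outline_of(thing, camera): "region" (384x512 bool, what is visible of it).
- ctrl.place_of(thing, camera): "at" ([x, y, z] in m, in world coordinates, good to about 4 mm: a listed point, or the origin of a listed thing).
The state is a dict: "time_s": time; "qpos": joint angles; "joint_vel": joint speeds; "tau": joint torques, N m; "ee_pos": TCP position; "eef_rot": TCP orientation; "force": force on the tool from outside, world axes, zero at the start; "moment": the same for the moment, N m; "grip_width": finger opening in m; "grip_force": force on a finger pad.
Only numpy, scipy, OpenCV 4.12 (cv2) and the standard library are available. Lean on these libraries where they do the work, as an engineer would, in place of code of your own. Each camera call takes 0.05 s, during which the arm holds its last target. There are 200 camera calls.

## Working session

There is one attempt and no reset: what is moved stays moved. The work goes in short steps, Python scripts to look and compute and a tool call to move; the robot and the scene stay as the last step left them, time stands still between calls to the robot, and variables do not carry over. Pictures are saved under pics/ and viewed, at most 10 in all, crops included, and the job is handed in when it is done.

Besides the shell and the picture viewer there is one more tool, called after "Request:" as a command line: name --argument value ..., lists and objects as JSON in quotes. carry_out: Moves the arm, as the interface text tells. Its arguments: {"type":"object","properties":{"commands":{"type":"array","items":{"type":"array"}},"squeeze":{"type":"number"}},"required":["commands"]}

```bash
mkdir -p pics; cat > h.py <<'E'
import numpy as np, cv2
from station import ctrl
def cam(n):
    c=ctrl.camera(n); R=cv2.Rodrigues(np.array(c["rvec"],float))[0]; t=np.array(c["tvec"],float).ravel()
    return c["img"],np.array(c["camera_matrix"]),R,t
def proj(p,K,R,t):
    q=K@(R@np.array(p,float)+t); return q[:2]/q[2]
def ray(uv,K,R,t):
    d=R.T@np.linalg.inv(K)@np.array([uv[0],uv[1],1.]); return -R.T@t,d/np.linalg.norm(d)
def atz(uv,z,K,R,t):
    o,d=ray(uv,K,R,t); return o+d*(z-o[2])/d[2]
E
python3 - <<'E'
from h import *
ims=[]
for n in("scene","top"):
    img,K,R,t=cam(n); ims.append(img)
    print(n,"cam at",(-R.T@t).round(3),"K",K[0,0].round(1))
    for th in "pipe rest jig deck_edge deck_rest vee_seat clamp_hinge clamp_knob clamp_pad spray_can oil_bottle wrench bar".split():
        print(th,[(round(float(r["score"]),2),np.round(r["at"],3).tolist(),proj(r["at"],K,R,t).round().tolist()) for r in ctrl.place_of(th,n)][:3])
cv2.imwrite("pics/scene.png",cv2.resize(ims[0],(800,600)));cv2.imwrite("pics/top.png",cv2.resize(ims[1],(800,600)))
print(ctrl.get_obs(),ctrl.grip_depth)
E
```

```text
scene cam at [1.305 0.774 1.438] K 482.0
pipe [(0.71, [0.517, -0.596, 0.027], [178.0, 114.0]), (0.68, [0.793, -0.271, 0.024], [168.0, 192.0]), (0.67, [0.556, -0.291, 0.038], [214.0, 156.0])]
rest [(0.57, [0.561, -0.283, -0.006], [215.0, 165.0])]
jig [(0.56, [0.618, 0.044, 0.004], [259.0, 222.0])]
deck_edge [(0.74, [0.617, 0.043, 0.064], [259.0, 212.0]), (0.67, [0.618, 0.023, 0.052], [255.0, 211.0]), (0.32, [0.613, 0.176, 0.21], [289.0, 210.0])]
deck_rest [(0.9, [0.618, -0.029, 0.075], [246.0, 198.0])]
vee_seat [(0.58, [0.616, 0.046, 0.063], [260.0, 213.0])]
clamp_hinge [(0.72, [0.616, 0.112, 0.096], [273.0, 219.0])]
clamp_knob [(0.52, [0.611, 0.181, 0.21], [291.0, 211.0])]
clamp_pad [(0.54, [0.614, 0.138, 0.172], [280.0, 210.0])]
spray_can [(0.74, [0.52, 0.498, -0.005], [373.0, 294.0])]
oil_bottle []
wrench [(0.79, [0.798, -0.003, -0.0], [212.0, 242.0]), (0.75, [0.372, -0.07, 0.0], [286.0, 171.0])]
bar [(0.66, [0.37, -0.068, 0.002], [287.0, 171.0])]
top cam at [ 0.386 -0.022  1.792] K 461.7
pipe [(0.81, [0.555, -0.288, 0.038], [325.0, 208.0]), (0.79, [0.36, -0.432, 0.025], [362.0, 26
[... 845 characters left out ...]
.4, 'qpos': array([-1.23162679e+00,  2.99940760e-01,  1.52102602e+00,  4.02704283e-06,
        1.32065702e+00, -6.65904779e-02]), 'joint_vel': array([-5.63717371e-04, -1.96755459e-06, -9.58594234e-04, -4.63720889e-04,
       -2.83195745e-03,  3.43437847e-04]), 'tau': array([ 5.47181935e-04, -5.31655490e+01, -3.52914834e+01,  7.09131151e-02,
        2.13302480e-02, -4.19640821e-05]), 'ee_pos': array([ 0.2170941 , -0.50533002,  0.1739122 ]), 'eef_rot': array([-3.14156184e+00, -5.96538946e-06,  4.05759022e-01]), 'force': array([ 7.63468793e-01, -6.94323042e-04,  3.51935830e-01]), 'moment': array([0.03037274, 0.01968737, 0.00053987]), 'grip_force': 0.0, 'grip_width': 0.09402612971701421} -0.0188
```

View pics/scene.png

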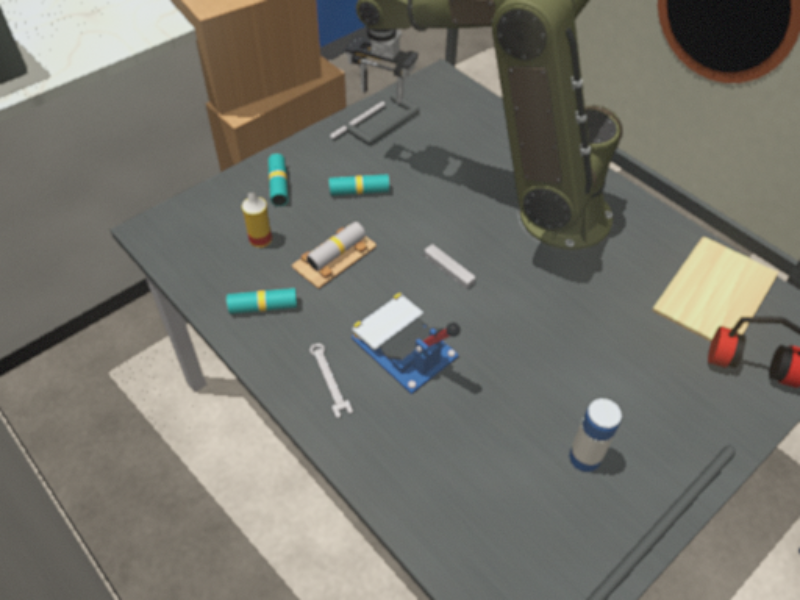

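View pics/top.png

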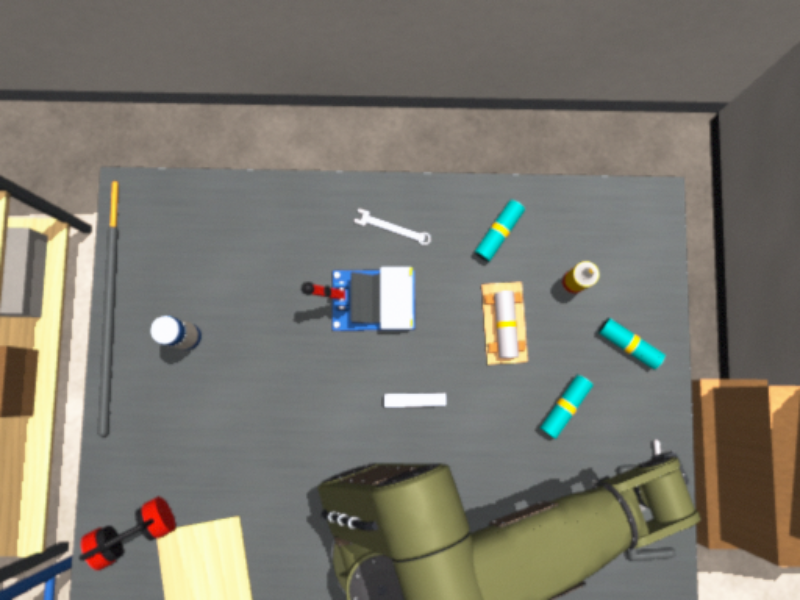

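Candidates for the pipe, in 800x600 pixels:

| Candidate | Scene | Top |
|---|---|---|
| Grey pipe in the wooden rest | (336,245) | (506,325) |
| Turquoise look-alike | (278,178) | (632,343) |
| Turquoise look-alike | (360,185) | (566,406) |
| Turquoise look-alike | (262,301) | (499,230) |

I choose the grey one in the rest. The jig is at top (375,298) with its clamp open to the left. The oil bottle is at top (582,277), the bar at (415,400) and the wrench at (392,226).

```bash
python3 - <<'E'
from h import *
from scipy.optimize import least_squares
V={n:cam(n) for n in("scene","top")}
def tri(uv):
    A=[];b=[]
    for n in uv:
        o,d=ray(uv[n],*V[n][1:]); P=np.eye(3)-np.outer(d,d); A.append(P); b.append(P@o)
    x=np.linalg.lstsq(np.vstack(A),np.hstack(b),rcond=None)[0]
    return x
ends={};mid={}
for n in V:
    for r in ctrl.outline_of("pipe",n):
        m=r["region"]; ys,xs=np.nonzero(m); c=np.array([xs.mean(),ys.mean()])
        q=proj([.556,-.289,.038],*V[n][1:])
        if np.linalg.norm(c-q)<8:
            rect=cv2.minAreaRect(np.c_[xs,ys].astype(np.float32)); bx=cv2.boxPoints(rect)
            e=[(bx[0]+bx[1])/2,(bx[2]+bx[3])/2] if np.linalg.norm(bx[0]-bx[1])<np.linalg.norm(bx[1]-bx[2]) else [(bx[1]+bx[2])/2,(bx[3]+bx[0])/2]
            e.sort(key=lambda p:p[0] if n=="scene" else p[1]); mid[n]=c
            ends[n]=e if n=="top" else e[::1]; print(n,m.sum(),c.round(1),np.round(e,1).tolist(),r["score"])
            # yellow band inside
            h=cv2.cvtColor(V[n][0],cv2.COLOR_BGR2HSV); k=m&(h[...,1]>110); yy,xx=np.nonzero(k); print("band",k.sum(),xx.mean(),yy.mean()); 
print("centre",tri(mid).round(4))
for a,b in((0,0),(0,1)):
  pass
for z in (.036,.042):
  P=[atz(e,z,*V["top"][1:]) for e in ends["top"]]; d=P[0]-P[1]; print("top ends",np.round(P,4).tolist(),"len",np.linalg.norm(d),"yaw",np.arctan2(d[1],d[0]))
  P=[atz(e,z,*V["scene"][1:]) for e in ends["scene"]]; d=P[0]-P[1]; print("scene",np.round(P,4).tolist(),np.arctan2(d[1],d[0]))
# jig: white deck in both views
for n in V:
    img=V[n][0]; q=proj([.619,-.015,.051],*V[n][1:]); h=cv2.cvtColor(img,cv2.COLOR_BGR2HSV)
    k=((h[...,2]>185)&(h[...,1]<50)).astype(np.uint8); nl,lab,st,ce=cv2.connectedComponentsWithStats(k)
    l=lab[int(q[1]),int(q[0])]; ys,xs=np.nonzero(lab==l); bx=cv2.boxPoints(cv2.minAreaRect(np.c_[xs,ys].astype(np.float32)))
    hull=cv2.convexHull(np.c_[xs,ys].astype(np.int32)); ap=cv2.approxPolyDP(hull,3,True)[:,0]
    print(n,"deck",l,len(xs),ce[l].round(1)); print([atz(p,.051,*V[n][1:])[:2].round(4).tolist() for p in (bx if n=="top" else ap)]) ; print("centroid",atz(ce[l],.051,*V[n][1:]).round(4))
a=V["top"][0][150:260,180:380]; cv2.imwrite("pics/c.png",cv2.resize(a,(800,440),interpolation=cv2.INTER_CUBIC))
E
```

```text
scene 485 [214.3 157.1] [[197.5, 168.8000030517578], [231.89999389648438, 145.3000030517578]] 0.62
band 31 216.3548387096774 156.0
top 533 [323.  207.3] [[322.1000061035156, 185.8000030517578], [324.29998779296875, 228.10000610351562]] 0.64
band 65 321.46153846153845 207.6153846153846
centre [ 0.5595 -0.2829  0.0407]
top ends [[0.6408, -0.2782, 0.036], [0.4785, -0.2864, 0.036]] len 0.16249042468844557 yaw 0.05035053581555156
scene [[0.6458, -0.2826, 0.036], [0.465, -0.2934, 0.036]] 0.059159661459168345
top ends [[0.6399, -0.2773, 0.042], [0.4782, -0.2855, 0.042]] len 0.16193526176069706 yaw 0.05035053581555173
scene [[0.6486, -0.2781, 0.042], [0.4686, -0.2888, 0.042]] 0.05915966145916814
scene deck 19 696 [247.7 205.2]
[[0.5442, 0.0147], [0.6899, 0.0236], [0.694, -0.0489], [0.5523, -0.0477]]
centroid [ 0.6214 -0.0147  0.051 ]
top deck 7 801 [252.8 190.2]
[[0.6899, 0.0266], [0.6914, -0.0498], [0.5418, -0.0524], [0.5403, 0.0233]]
centroid [ 0.6166 -0.0124  0.051 ]
```

View pics/c.png

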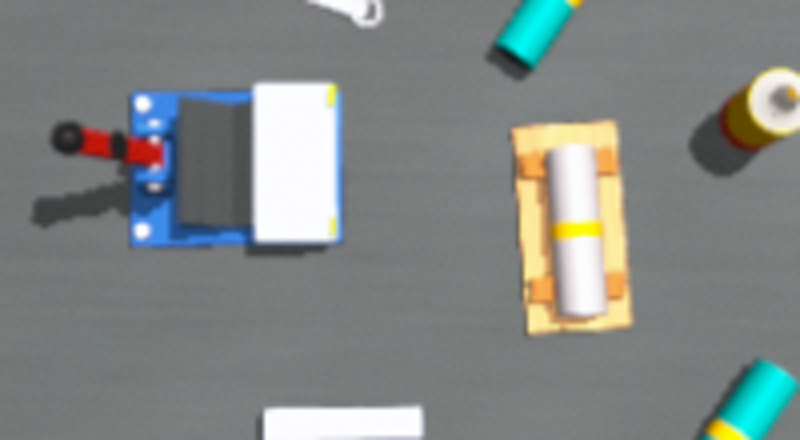

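The crop shows the grey pipe with its yellow band at crop (577,230), in the rest with its middle clear. The jig's deck is on the right side of the jig, and the clamp is open to the left. I take the pipe at (0.558,-0.283) with yaw 0.05 and the vee seat at about (0.6165,0.046), with jig x at 90° + 0.03.

Request:
carry_out --commands '[[0,[0,0,0],[0,0,0.177]],[0,[0,0,0],[0,0,0.177]],[0,[44,-25.5,0],[0,0,0]],[0,[44,-25.5,0],[0,0,0]],[0,[44,-25.5,0],[0,0,0]],[0,[44,-25.5,0],[0,0,0]],[0,[44,-25.5,0],[0,0,0]],[0,[44,-25.5,0],[0,0,0]],[0,[44,-25.5,0],[0,0,0]],[0,[44,-25.5,0],[0,0,0]]]' --squeeze 20

```text
time_s: 2.85
ee_pos: [0.5594, -0.2823, 0.174]
eef_rot: [3.141, -0.0, 0.052]
force: [0.4, 0.5, 0.8]
grip_width: 0.0939
grip_force: 0.0
```

Request:
carry_out --commands '[[0,[0,0,0],[0,0,0]],[0,[0,0,0],[0,0,0]]]'

```text
time_s: 3.1
ee_pos: [0.5576, -0.2837, 0.1737]
eef_rot: [-3.142, 0.0, 0.052]
force: [-0.3, 0.1, -0.9]
grip_width: 0.0938
grip_force: 0.0
```

```bash
python3 - <<'E'
from h import *
img,K,R,t=cam("scene")
o=ctrl.get_obs(); print(o["ee_pos"],o["eef_rot"],o["time_s"])
for th in("pipe","oil_bottle"):
  for n in("scene",): print(th,[(round(float(r["score"]),2),np.round(r["at"],3).tolist()) for r in ctrl.place_of(th,n)])
cv2.imwrite("pics/d.png",cv2.resize(img[60:240,120:360],(800,600),interpolation=cv2.INTER_CUBIC))
E
```

```text
[ 0.55735193 -0.28405249  0.1739342 ] [3.14153738e+00 2.78368076e-04 5.09972691e-02] 3.15
pipe [(0.96, [0.796, -0.268, 0.022]), (0.74, [0.359, -0.437, 0.02]), (0.61, [0.557, -0.288, 0.04]), (0.61, [0.518, -0.594, 0.023])]
oil_bottle [(0.95, [0.667, -0.458, 0.0])]
```

View pics/d.png

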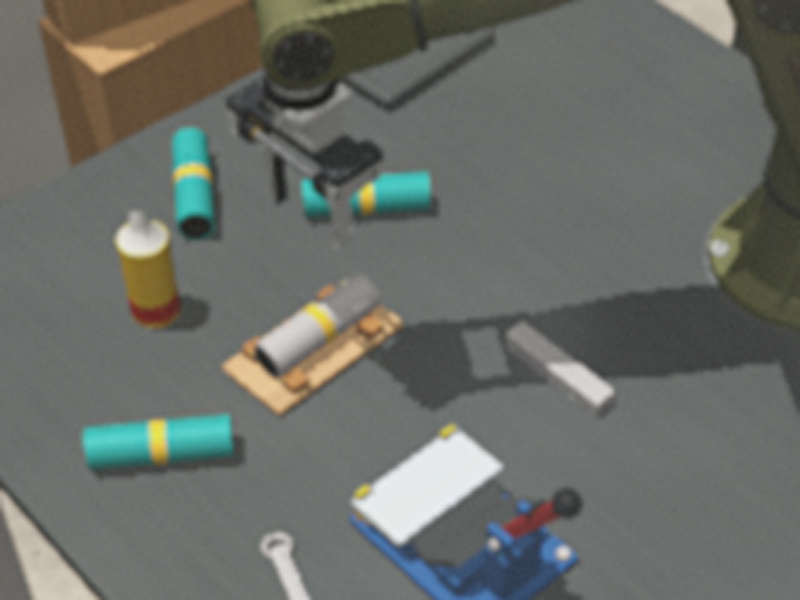

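The gripper is above the pipe with its fingers astride it, and the band is at crop (320,320). The bottle, at (150,275), is clear, so I go down and grip.

Request:
carry_out --commands '[[0,[0,0,40],[0,0,0]],[0,[0,0,40],[0,0,0]],[0,[0,0,35],[0,0,0]],[0,[0,0,22],[0,0,0]],[0,[0,0,16],[0,0,0]],[0,[0,0,0],[0,0,0]],[0,[0,0,0],[0,0,0]]]'

```text
time_s: 4.12
ee_pos: [0.5585, -0.2838, 0.0221]
eef_rot: [3.141, -0.001, 0.052]
force: [0.2, -0.0, 0.0]
grip_width: 0.094
grip_force: 0.0
```

Request:
carry_out --commands '[[0.5,[0,0,0],[0,0,0]],[0.6,[0,0,0],[0,0,0]],[0.7,[0,0,0],[0,0,0]],[0.7,[0,0,0],[0,0,0]],[0.7,[0,0,0],[0,0,0]],[0.7,[0,0,0],[0,0,0]]]' --squeeze 20

```text
time_s: 4.88
ee_pos: [0.5581, -0.2835, 0.0211]
eef_rot: [3.141, -0.0, 0.052]
force: [-1.1, -3.2, 5.0]
grip_width: 0.037
grip_force: 2.9
```

Request:
carry_out --commands '[[0.7,[0,0,0],[0,0,0]]]'

```text
time_s: 5.0
ee_pos: [0.5584, -0.2844, 0.0219]
eef_rot: [3.14, -0.001, 0.052]
force: [-2.4, -3.0, 7.1]
grip_width: 0.0305
grip_force: 15.9
```

```bash
python3 - <<'E'
from h import *
img,K,R,t=cam("scene")
o=ctrl.get_obs(); print(o["ee_pos"],o["grip_width"],o["grip_force"],o["force"])
cv2.imwrite("pics/e.png",cv2.resize(img[100:210,150:300],(800,587),interpolation=cv2.INTER_CUBIC))
E
```

```text
[ 0.55844963 -0.28436985  0.02191734] 0.03064705713935465 15.591079877922311 [-1.74647405 -3.58326066  5.13931079]
```

View pics/e.png

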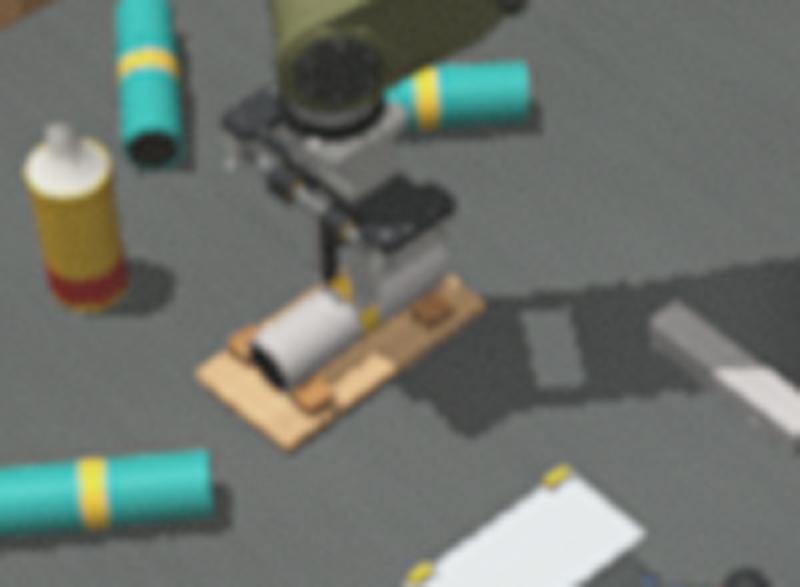

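```bash
python3 - <<'E'
from h import *
img,K,R,t=cam("scene")
for z in(.174,.19,.21):
  for s in(-1,1):
    print(z,s,((proj([.557,-.284+s*.053,z],K,R,t)-[120,60])*3.333).round())
for z in(.022,.036,.05,.06):
  for s in(-1,1):
    print(z,s,((proj([.5584,-.2844+s*.0215,z],K,R,t)-[150,100])*5.333).round())
print(proj([.558,-.2844,.036],K,R,t))
E
```

```text
0.174 -1 [283. 216.]
0.174 1 [342. 267.]
0.19 -1 [282. 206.]
0.19 1 [341. 257.]
0.21 -1 [280. 192.]
0.21 1 [340. 243.]
0.022 -1 [330. 304.]
0.022 1 [366. 337.]
0.036 -1 [329. 291.]
0.036 1 [365. 324.]
0.05 -1 [328. 278.]
0.05 1 [364. 311.]
0.06 -1 [327. 269.]
0.06 1 [364. 302.]
[215.11639068 157.59864805]
```

The open fingertips show about 25 mm higher than the TCP point projects. The narrow width also means the pipe is being pinched above its axis. I open, rise and look at the tips nearly shut.

Request:
carry_out --commands '[[0,[0,0,0],[0,0,0]],[0,[0,0,0],[0,0,0]],[0,[0,0,0],[0,0,0]],[0,[0,0,0],[0,0,0]],[0,[0,0,-20],[0,0,0]],[0,[0,0,-40],[0,0,0]],[0,[0,0,-40],[0,0,0]],[0.5,[0,0,0],[0,0,0]],[0.5,[0,0,0],[0,0,0]],[0.5,[0,0,0],[0,0,0]]]'

```text
time_s: 6.35
ee_pos: [0.5577, -0.2831, 0.1201]
eef_rot: [-3.141, 0.001, 0.052]
force: [0.2, 0.1, 0.7]
grip_width: 0.0673
grip_force: 0.0
```

Request:
carry_out --commands '[[0.5,[0,0,0],[0,0,0]],[0.5,[0,0,0],[0,0,0]]]'

```text
time_s: 6.6
ee_pos: [0.558, -0.2833, 0.1205]
eef_rot: [-3.141, 0.001, 0.052]
force: [-0.1, 0.5, -0.0]
grip_width: 0.0485
grip_force: 0.0
```

```bash
python3 - <<'E'
from h import *
img,K,R,t=cam("scene")
o=ctrl.get_obs(); p=o["ee_pos"];w=o["grip_width"]; print(p,w,o["time_s"])
print([(round(float(r["score"]),2),np.round(r["at"],3).tolist()) for r in ctrl.place_of("pipe","scene")])
a=cv2.resize(img[100:190,160:280],(800,600),interpolation=cv2.INTER_CUBIC)
for z,c in((0,(0,0,255)),(.019,(0,255,0)),(.038,(255,0,0))):
  for s in(-1,1):
    q=(proj(p+[0,s*w/2,z],K,R,t)-[160,100]+.5)*6.667; cv2.circle(a,tuple(int(v) for v in q),4,c,1)
cv2.imwrite("pics/f.png",a)
E
```

```text
[ 0.55800593 -0.28332264  0.12064733] 0.047637146032358094 6.65
[(0.97, [0.793, -0.271, 0.023]), (0.85, [0.558, -0.29, 0.038]), (0.71, [0.36, -0.436, 0.02]), (0.67, [0.517, -0.596, 0.027]), (0.18, [0.372, -0.069, -0.002])]
```

View pics/f.png

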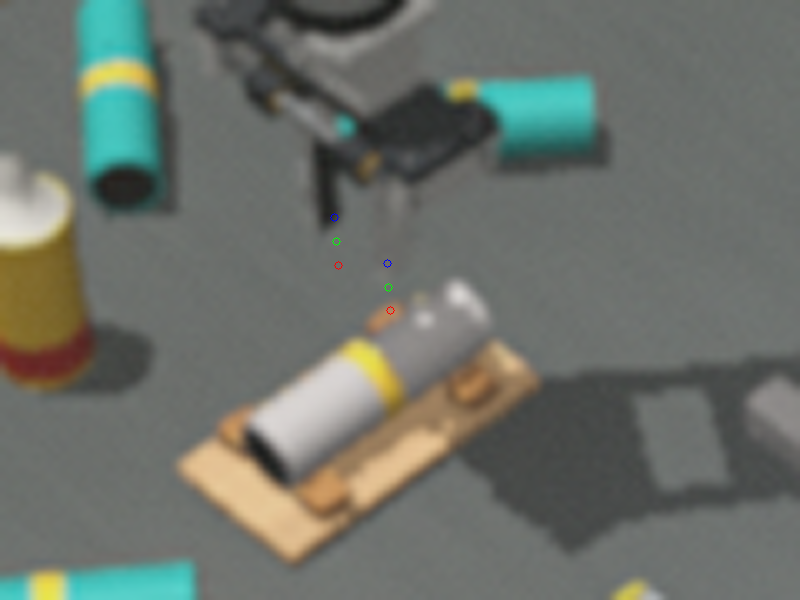

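The pictured tips end at about crop (325,228), near the blue marks. The real fingertips are therefore about 30 mm short of the reported TCP, and the pinch width agrees with that. I go down again about 30 mm deeper, stepwise, watching the force.

Request:
carry_out --commands '[[0,[0,0,0],[0,0,0]],[0,[0,0,0],[0,0,0]],[0,[0,0,0],[0,0,0]],[0,[0,0,0],[0,0,0]],[0,[0,0,40],[0,0,0]],[0,[0,0,35],[0,0,0]],[0,[0,0,25],[0,0,0]],[0,[0,0,15],[0,0,0]],[0,[0,0,6],[0,0,0]],[0,[0,0,0],[0,0,0]]]'

```text
time_s: 7.95
ee_pos: [0.5583, -0.2835, 0.0004]
eef_rot: [3.141, -0.001, 0.052]
force: [-0.7, -0.8, 0.3]
grip_width: 0.0941
grip_force: 0.0
```

Request:
carry_out --commands '[[0,[0,0,5],[0,0,0]],[0,[0,0,0],[0,0,0]]]'

```text
time_s: 8.2
ee_pos: [0.5581, -0.2834, -0.005]
eef_rot: [3.142, -0.0, 0.052]
force: [-0.1, 0.7, -0.2]
grip_width: 0.0939
grip_force: 0.0
```

Request:
carry_out --commands '[[0.7,[0,0,0],[0,0,0]],[0.7,[0,0,0],[0,0,0]],[0.7,[0,0,0],[0,0,0]],[0.7,[0,0,0],[0,0,0]],[0.7,[0,0,0],[0,0,0]],[0.7,[0,0,0],[0,0,0]],[0.7,[0,0,0],[0,0,0]]]'

```text
time_s: 9.07
ee_pos: [0.5582, -0.2844, -0.0048]
eef_rot: [3.14, -0.001, 0.052]
force: [-0.2, -6.3, -0.5]
grip_width: 0.0476
grip_force: 20.0
```

The grip is good: 47.6 mm at 20 N. I lift and carry it to above the deck.

Request:
carry_out --commands '[[0.7,[0,0,-20],[0,0,0]],[0.7,[0,0,-40],[0,0,0]],[0.7,[0,0,-40],[0,0,0]],[0.7,[10.6,-37.2,0],[0,0,0]],[0.7,[10.6,-37.2,0],[0,0,0]],[0.7,[10.6,-37.2,0],[0,0,0]],[0.7,[10.6,-37.2,0],[0,0,0]],[0.7,[10.6,-37.2,0],[0,0,0]],[0.7,[10.6,-37.2,0],[0,0,0]],[0.7,[10.6,-37.2,0],[0,0,0.022]]]'

```text
time_s: 10.32
ee_pos: [0.6187, -0.018, 0.0956]
eef_rot: [-3.141, 0.0, 0.03]
force: [-0.1, 0.1, -3.5]
grip_width: 0.0477
grip_force: 19.9
```

Request:
carry_out --commands '[[0.7,[0,0,0],[0,0,0]],[0.7,[0,0,0],[0,0,0]],[0.7,[0,0,0],[0,0,0]]]'

```text
time_s: 10.7
ee_pos: [0.6185, -0.0204, 0.0951]
eef_rot: [-3.142, 0.0, 0.029]
force: [-0.1, -0.0, -5.5]
grip_width: 0.0477
grip_force: 19.9
```

```bash
python3 - <<'E'
from h import *
o=ctrl.get_obs(); print(o["ee_pos"],o["eef_rot"],o["grip_width"],o["grip_force"],o["force"])
img,K,R,t=cam("scene")
for th in("pipe","deck_rest","vee_seat","deck_edge","jig","clamp_hinge"): print(th,[(round(float(r["score"]),2),np.round(r["at"],3).tolist()) for r in ctrl.place_of(th,"scene")])
cv2.imwrite("pics/g.png",cv2.resize(img[120:270,170:370],(800,600),interpolation=cv2.INTER_CUBIC))
E
```

```text
[ 0.61850681 -0.02035696  0.09513262] [-3.14159114e+00  1.11707761e-04  2.88365107e-02] 0.04767414720491452 19.92473155260086 [-0.14818827 -0.01691593 -5.52226516]
pipe [(0.84, [0.617, -0.024, 0.137]), (0.82, [0.52, -0.594, 0.025]), (0.67, [0.359, -0.438, 0.019]), (0.65, [0.794, -0.272, 0.023])]
deck_rest [(0.85, [0.617, -0.027, 0.075])]
vee_seat [(0.84, [0.614, 0.045, 0.064])]
deck_edge [(0.59, [0.619, 0.024, 0.054]), (0.49, [0.619, 0.112, 0.096])]
jig [(0.69, [0.618, 0.042, 0.0])]
clamp_hinge []
```

View pics/g.png

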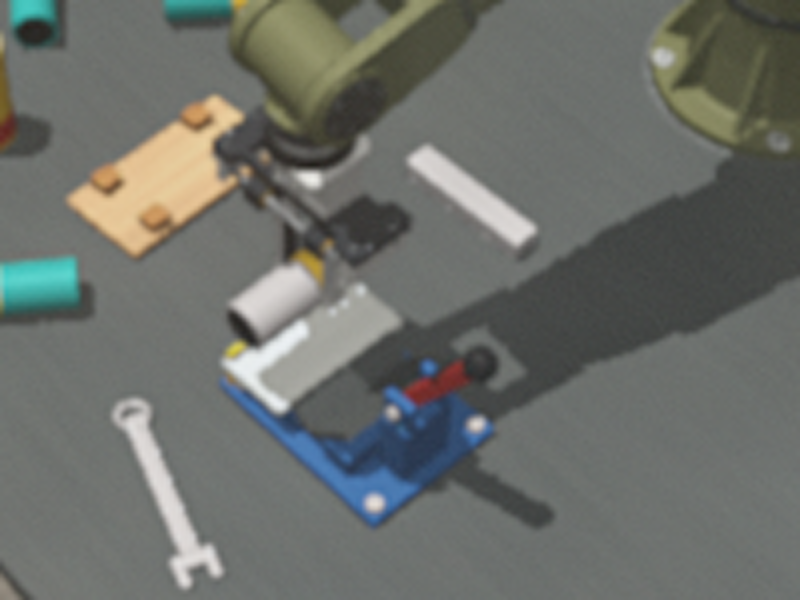

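The pipe is held level over the deck, near its stop side, with its black end at (243,320). The deck is below it, and the bar, wrench and clamp are clear. I lower it onto the deck.

Request:
carry_out --commands '[[0.7,[0,0,20],[0,0,0]],[0.7,[0,0,20],[0,0,0]],[0.7,[0,0,13],[0,0,0]],[0.7,[0,0,5],[0,0,0]],[0.7,[0,0,0],[0,0,0]],[0.7,[0,0,0],[0,0,0]]]'

```text
time_s: 11.8
ee_pos: [0.6191, -0.0195, 0.0377]
eef_rot: [3.141, -0.001, 0.03]
force: [0.3, 0.3, -5.4]
grip_width: 0.0476
grip_force: 19.9
```

Request:
carry_out --commands '[[0.7,[0,0,2],[0,0,0]],[0.7,[0,0,0],[0,0,0]],[0.7,[0,0,0],[0,0,0]]]'

```text
time_s: 12.18
ee_pos: [0.6187, -0.0195, 0.035]
eef_rot: [-3.142, -0.0, 0.03]
force: [0.2, -0.6, -4.5]
grip_width: 0.0474
grip_force: 19.9
```

Request:
carry_out --commands '[[0.7,[0,0,1],[0,0,0]],[0.7,[0,0,0],[0,0,0]]]'

```text
time_s: 12.42
ee_pos: [0.6186, -0.0195, 0.0339]
eef_rot: [-3.142, 0.0, 0.03]
force: [-0.1, -0.1, -4.6]
grip_width: 0.0477
grip_force: 19.9
```

Request:
carry_out --commands '[[0.7,[0,0,1.5],[0,0,0]],[0.7,[0,0,0],[0,0,0]]]'

```text
time_s: 12.68
ee_pos: [0.6188, -0.0195, 0.0337]
eef_rot: [3.142, -0.001, 0.03]
force: [-6.4, -0.1, 7.3]
grip_width: 0.0472
grip_force: 19.9
```

It is in contact, so I release.

Request:
carry_out --commands '[[0.4,[0,0,0],[0,0,0]],[0.3,[0,0,0],[0,0,0]],[0.2,[0,0,0],[0,0,0]],[0,[0,0,0],[0,0,0]],[0,[0,0,0],[0,0,0]],[0,[0,0,0],[0,0,0]],[0,[0,0,0],[0,0,0]],[0,[0,0,0],[0,0,0]],[0,[0,0,0],[0,0,0]],[0,[0,0,0],[0,0,0]]]'

```text
time_s: 13.92
ee_pos: [0.6187, -0.0195, 0.0325]
eef_rot: [-3.142, -0.0, 0.03]
force: [0.0, -0.4, 0.3]
grip_width: 0.094
grip_force: 0.0
```

Request:
carry_out --commands '[[0,[0,0,-10],[0,0,0]],[0,[0,0,-30],[0,0,0]],[0,[0,0,-40],[0,0,0]],[0,[0,45,0],[0,0,-0.18]],[0,[0,0,0],[0,0,-0.18]],[0,[0,0,0],[0,0,-0.18]],[0,[0,0,0],[0,0,-0.18]],[0,[0,0,0],[0,0,-0.18]],[0,[0,0,0],[0,0,-0.18]],[0,[0,0,0],[0,0,-0.18]]]'

```text
time_s: 15.18
ee_pos: [0.6202, -0.0645, 0.1133]
eef_rot: [3.141, -0.0, 1.296]
force: [-0.7, -0.0, 0.2]
grip_width: 0.094
grip_force: 0.0
```

Request:
carry_out --commands '[[0.3,[0,0,0],[0,0,-0.18]],[0.3,[0,0,0],[0,0,-0.131]],[0.3,[0,0,0],[0,0,0]],[0.3,[0,0,0],[0,0,0]]]'

```text
time_s: 15.68
ee_pos: [0.6201, -0.0645, 0.1128]
eef_rot: [3.141, 0.0, 1.598]
force: [0.3, 0.1, -0.6]
grip_width: 0.0662
grip_force: 0.0
```

```bash
python3 - <<'E'
from h import *
o=ctrl.get_obs(); print(o["ee_pos"],o["eef_rot"],o["grip_width"],o["force"],o["time_s"])
I=[]
for n in("scene","top"):
  img,K,R,t=cam(n);I.append(img)
  for th in("pipe","vee_seat"): print(th,[(round(float(r["score"]),2),np.round(r["at"],3).tolist()) for r in ctrl.place_of(th,n)])
a=cv2.resize(I[0][140:260,190:350],(800,600),interpolation=cv2.INTER_CUBIC)
cv2.imwrite("pics/i.png",a)
E
```

```text
[ 0.62009892 -0.06446442  0.11281478] [3.14122169e+00 3.90314429e-05 1.59778957e+00] 0.06623051422116624 [ 0.26583895  0.14360247 -0.62619524] 15.675
pipe [(0.72, [0.794, -0.272, 0.021]), (0.63, [0.618, -0.029, 0.077]), (0.63, [0.361, -0.436, 0.021]), (0.6, [0.619, 0.024, 0.05]), (0.55, [0.52, -0.594, 0.028]), (0.36, [0.56, -0.282, -0.004])]
vee_seat [(0.61, [0.618, 0.045, 0.065])]
pipe [(0.78, [0.362, -0.433, 0.022]), (0.75, [0.516, -0.593, 0.022]), (0.67, [0.794, -0.275, 0.021])]
vee_seat [(0.63, [0.618, 0.042, 0.068])]
```

View pics/i.png

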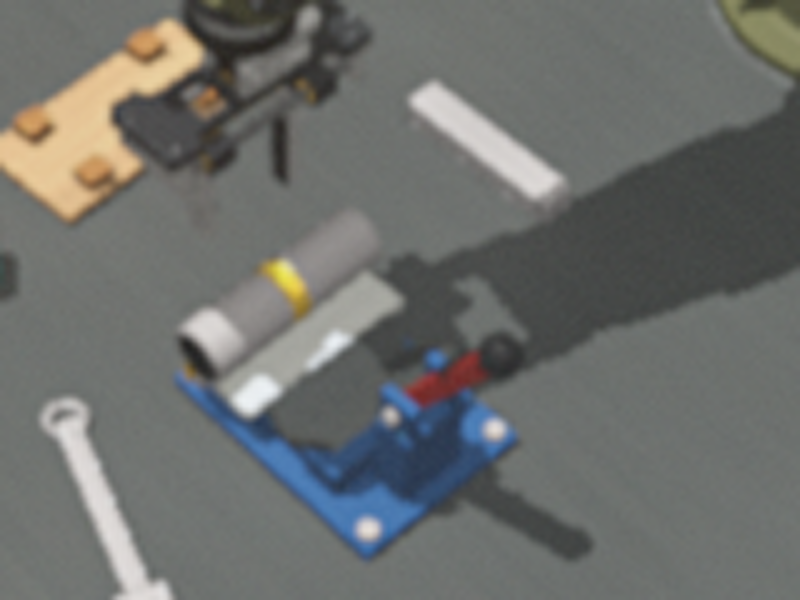

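The pipe lies on the deck against the stops, parallel to the vee, with its band at crop (285,285) in line with the clamp. The gripper is turned 90° behind it. I lower the fingers behind the pipe.

Request:
carry_out --commands '[[0.3,[-22,0,0],[0,0,0]],[0.3,[0,0,35],[0,0,0]],[0.3,[0,0,30],[0,0,0]],[0.3,[0,0,14],[0,0,0]],[0.3,[0,0,0],[0,0,0]],[0.3,[8,0,0],[0,0,0]],[0.3,[8,0,0],[0,0,0]],[0.3,[4,0,0],[0,0,0]],[0.3,[4,0,0],[0,0,0]]]'

```text
time_s: 17.1
ee_pos: [0.6202, -0.0622, 0.0339]
eef_rot: [3.141, 0.0, 1.601]
force: [-0.6, 0.2, 1.1]
grip_width: 0.0661
grip_force: 0.1
```

Request:
carry_out --commands '[[0.3,[4,0,0],[0,0,0]],[0.3,[4,0,0],[0,0,0]],[0.3,[4,0,0],[0,0,0]],[0.3,[4,0,0],[0,0,0]],[0.3,[4,0,0],[0,0,0]]]'

```text
time_s: 17.73
ee_pos: [0.6194, -0.0422, 0.0335]
eef_rot: [-3.142, 0.0, 1.601]
force: [-0.5, -1.6, 0.4]
grip_width: 0.0659
grip_force: 0.6
```

Request:
carry_out --commands '[[0.3,[4,0,0],[0,0,0]],[0.3,[4,0,0],[0,0,0]],[0.3,[4,0,0],[0,0,0]],[0.3,[4,0,0],[0,0,0]],[0.3,[4,0,0],[0,0,0]],[0.3,[4,0,0],[0,0,0]],[0.3,[3,0,0],[0,0,0]],[0.3,[3,0,0],[0,0,0]]]'

```text
time_s: 18.73
ee_pos: [0.6184, -0.0123, 0.0334]
eef_rot: [-3.142, -0.0, 1.601]
force: [0.1, -1.2, 0.6]
grip_width: 0.0653
grip_force: 0.0
```

```bash
python3 - <<'E'
from h import *
img,K,R,t=cam("scene")
print([(round(float(r["score"]),2),np.round(r["at"],3).tolist()) for r in ctrl.place_of("pipe","scene")])
print(ctrl.get_obs()["ee_pos"])
E
```

```text
[(0.97, [0.794, -0.27, 0.022]), (0.8, [0.357, -0.436, 0.019]), (0.71, [0.617, 0.021, 0.079]), (0.71, [0.519, -0.592, 0.026])]
[ 0.61838872 -0.01205086  0.03335385]
```

Its axis is almost at the edge; a little more.

Request:
carry_out --commands '[[0.3,[3,0,0],[0,0,0]],[0.3,[3,0,0],[0,0,0]],[0.3,[2,0,0],[0,0,0]],[0.3,[0,0,0],[0,0,0]],[0.3,[0,0,0],[0,0,0]]]'

```text
time_s: 19.45
ee_pos: [0.6183, -0.0045, 0.0335]
eef_rot: [3.142, 0.0, 1.601]
force: [0.9, 0.3, -0.6]
grip_width: 0.0656
grip_force: 0.0
```

```bash
python3 - <<'E'
from h import *
img,K,R,t=cam("scene")
print([(round(float(r["score"]),2),np.round(r["at"],3).tolist()) for r in ctrl.place_of("pipe","scene")])
print(ctrl.get_obs()["ee_pos"])
E
```

```text
[(0.97, [0.613, 0.04, 0.066]), (0.76, [0.518, -0.595, 0.026]), (0.73, [0.792, -0.271, 0.023]), (0.71, [0.357, -0.438, 0.021])]
[ 0.61826777 -0.00457161  0.03345868]
```

The pipe has dropped into the vee (z 0.066). I back off, rise and look.

Request:
carry_out --commands '[[0.3,[-10,0,0],[0,0,0]],[0.3,[-20,0,0],[0,0,0]],[0.3,[0,0,-40],[0,0,0]],[0.6,[0,0,-45],[0,0,0]],[0.9,[0,0,-45],[0,0,0]],[1,[0,0,-45],[0,0,0]],[1,[0,0,-42],[0,0,0]],[1,[0,0,0],[0,0,0]]]'

```text
time_s: 20.55
ee_pos: [0.6201, -0.036, 0.254]
eef_rot: [3.136, 0.001, 1.6]
force: [0.4, 0.1, -0.4]
grip_width: 0.0196
grip_force: 0.0
```

```bash
python3 - <<'E'
from h import *
o=ctrl.get_obs(); print(o["ee_pos"],o["eef_rot"],o["grip_width"],o["time_s"])
img,K,R,t=cam("scene")
for th in("pipe","clamp_knob"): print(th,[(round(float(r["score"]),2),np.round(r["at"],3).tolist()) for r in ctrl.place_of(th,"scene")])
cv2.imwrite("pics/j.png",cv2.resize(img[140:260,190:350],(800,600),interpolation=cv2.INTER_CUBIC))
E
```

```text
[ 0.62009023 -0.03595938  0.25399892] [3.13579747e+00 9.64720221e-04 1.59992004e+00] 0.01955085279426635 20.55
pipe [(0.94, [0.792, -0.27, 0.023]), (0.92, [0.615, 0.042, 0.066]), (0.63, [0.361, -0.435, 0.018]), (0.61, [0.52, -0.593, 0.024]), (0.22, [0.802, -0.007, 0.001])]
clamp_knob [(0.7, [0.613, 0.176, 0.209]), (0.68, [0.67, -0.46, -0.001]), (0.61, [0.616, -0.028, 0.075])]
```

View pics/j.png

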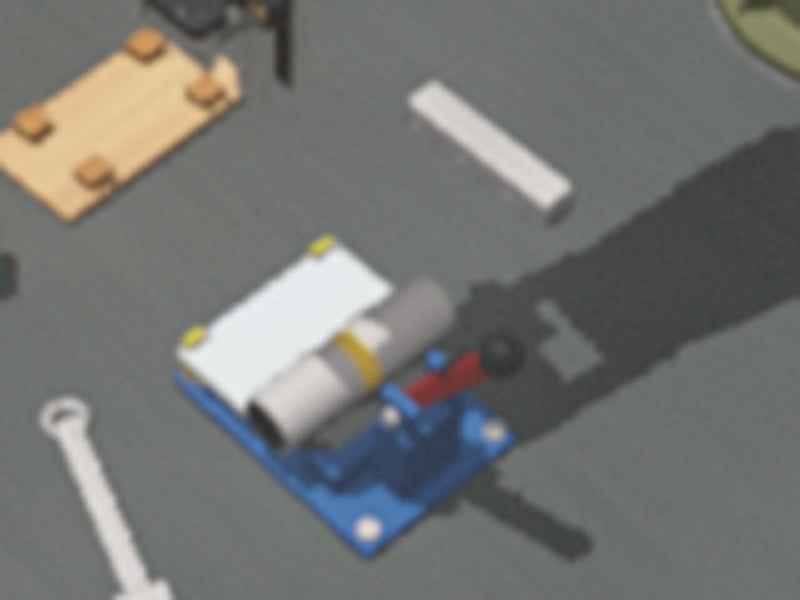

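The pipe sits in the vee with its band at crop (357,360) in line with the clamp, which is open with its knob at (500,355). I move over to the far side of the knob.

Request:
carry_out --commands '[[1,[45,0,0],[0,0,0]],[1,[45,0,0],[0,0,0]],[1,[45,0,0],[0,0,0]],[1,[45,0,0],[0,0,0]],[1,[45,0,0],[0,0,0]],[1,[45,0,0],[0,0,0]],[1,[0,0,0],[0,0,0]],[1,[0,0,40],[0,0,0]],[1,[0,0,42],[0,0,0]],[1,[0,0,0],[0,0,0]]]'

```text
time_s: 21.95
ee_pos: [0.6097, 0.2337, 0.1648]
eef_rot: [-3.135, 0.002, 1.6]
force: [0.2, -0.0, -0.6]
grip_width: 0.0009
grip_force: 0.0
```

Request:
carry_out --commands '[[1,[8,0,0],[0,0,0]],[1,[0,0,0],[0,0,0]]]'

```text
time_s: 22.2
ee_pos: [0.6114, 0.244, 0.1704]
eef_rot: [3.139, -0.001, 1.601]
force: [-0.7, 0.4, 0.1]
grip_width: 0.0004
grip_force: 0.0
```

Request:
carry_out --commands '[[1,[-10,0,0],[0,0,0]],[1,[-12,0,0],[0,0,0]],[1,[-10,0,0],[0,0,0]],[1,[-8,0,0],[0,0,0]],[1,[-8,0,0],[0,0,0]],[1,[-8,0,0],[0,0,0]],[1,[-8,0,0],[0,0,0]],[1,[-8,0,0],[0,0,0]]]'

```text
time_s: 23.2
ee_pos: [0.6129, 0.1708, 0.1684]
eef_rot: [-3.141, 0.0, 1.601]
force: [0.2, 2.1, 2.1]
grip_width: 0.0007
grip_force: 1.2
```

Request:
carry_out --commands '[[1,[-8,0,0],[0,0,0]],[1,[-8,0,0],[0,0,0]],[1,[-8,0,0],[0,0,0]],[1,[-8,0,0],[0,0,0]],[1,[-8,0,0],[0,0,0]],[1,[-8,0,0],[0,0,0]],[1,[-4,0,0],[0,0,0]]]'

```text
time_s: 24.08
ee_pos: [0.6145, 0.1188, 0.1684]
eef_rot: [-3.141, 0.0, 1.6]
force: [0.6, 0.2, -0.2]
grip_width: 0.0007
grip_force: 0.0
```

```bash
python3 - <<'E'
from h import *
o=ctrl.get_obs(); print(o["ee_pos"],o["force"])
img,K,R,t=cam("scene")
for th in("pipe","clamp_knob","clamp_pad"): print(th,[(round(float(r["score"]),2),np.round(r["at"],3).tolist()) for r in ctrl.place_of(th,"scene")])
E
```

```text
[0.61453058 0.11877666 0.16837952] [ 0.58304378  0.16661191 -0.18425653]
pipe [(0.88, [0.793, -0.27, 0.021]), (0.85, [0.612, 0.04, 0.066]), (0.82, [0.359, -0.435, 0.022]), (0.66, [0.519, -0.596, 0.028])]
clamp_knob [(0.47, [0.616, 0.092, 0.226])]
clamp_pad [(0.73, [0.616, 0.09, 0.171]), (0.27, [0.523, 0.498, -0.002])]
```

It is past upright and out of contact. I back away, rise, and let it sink.

Request:
carry_out --commands '[[1,[20,0,0],[0,0,0]],[1,[40,0,0],[0,0,0]],[1,[40,0,0],[0,0,0]],[1,[0,0,-30],[0,0,0]],[1,[0,0,0],[0,0,0]],[1,[0,0,0],[0,0,0]],[1,[0,0,0],[0,0,0]],[1,[0,0,0],[0,0,0]],[1,[0,0,0],[0,0,0]],[1,[0,0,0],[0,0,0]]]'

```text
time_s: 25.52
ee_pos: [0.6115, 0.2193, 0.1984]
eef_rot: [-3.142, -0.0, 1.601]
force: [0.0, -0.4, -0.3]
grip_width: 0.0004
grip_force: 0.0
```

Request:
carry_out --commands '[[1,[0,0,0],[0,0,0]],[1,[0,0,0],[0,0,0]],[1,[0,0,0],[0,0,0]],[1,[0,0,0],[0,0,0]],[1,[0,0,0],[0,0,0]],[1,[0,0,0],[0,0,0]],[1,[0,0,0],[0,0,0]],[1,[0,0,0],[0,0,0]],[1,[0,0,0],[0,0,0]],[1,[0,0,0],[0,0,0]]]'

```text
time_s: 26.78
ee_pos: [0.6115, 0.2194, 0.1985]
eef_rot: [-3.142, -0.0, 1.601]
force: [-0.3, 0.1, 0.8]
grip_width: 0.0007
grip_force: 0.0
```

```bash
python3 - <<'E'
from h import *
img,K,R,t=cam("scene")
for th in("pipe","clamp_knob","clamp_pad"): print(th,[(round(float(r["score"]),2),np.round(r["at"],3).tolist()) for r in ctrl.place_of(th,"scene")])
o=ctrl.get_obs();print(o["time_s"],o["force"])
cv2.imwrite("pics/k.png",cv2.resize(img[140:260,190:350],(800,600),interpolation=cv2.INTER_CUBIC))
E
```

```text
pipe [(0.85, [0.36, -0.435, 0.023]), (0.84, [0.794, -0.27, 0.023]), (0.77, [0.616, 0.042, 0.065]), (0.59, [0.518, -0.594, 0.025])]
clamp_knob [(0.54, [0.617, -0.019, 0.094])]
clamp_pad [(0.77, [0.617, 0.041, 0.09])]
26.975 [0.65591678 0.07719878 0.2152356 ]
```

View pics/k.png

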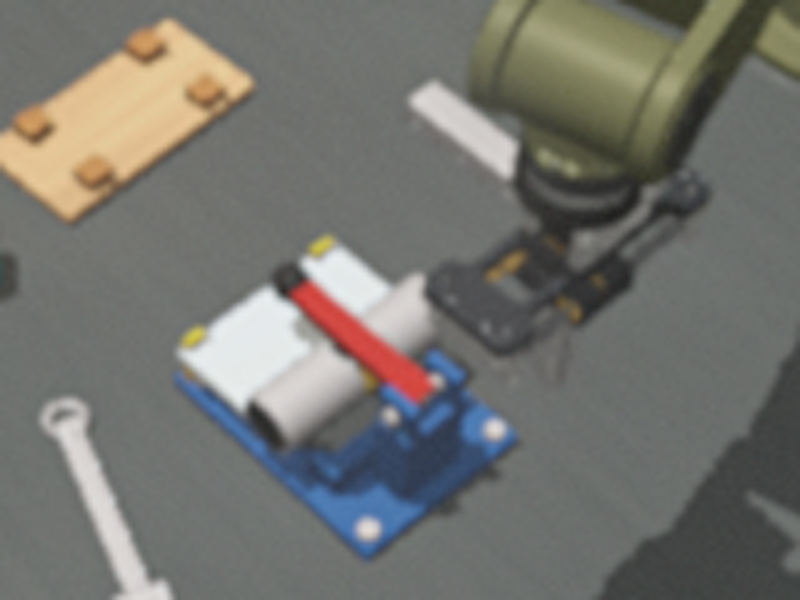

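The red arm lies level over the pipe, with its knob at (290,278) and its pad on the band. The pipe is seated and the gripper is clear, so I hand in.

```bash
python3 -c "
from station import ctrl
print(ctrl.hand_in())"
```

```text
the job is handed in; nothing more can be done
None
```

I handed the job in at about 27 s: the pipe was rolled off the deck and seated itself in the vee, and the clamp arm rests level on its yellow band in the last picture; hand-in returned no verdict, and I did not measure the clamp's pressing force.

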